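Dock the tasting tray past its spring catch

TASK

Slide the small white praline tray fully home against the end stop of its wooden dock: with the fingertips press the steel spring catch plate right down behind the tray, keep it held down while pushing the tray over the two catch pins, then let go and move clear so that the pins spring up behind the tray and lock it in. Only press and push: lift nothing, keep both chocolates in the tray, and leave everything else on the table where it stands.

Things in the scene. Friction and masses are not known exactly. Their poses are not given: they have to be found in the camera images.
- dock: Wooden dock fixed to the table, an open channel 260 mm long, 114 mm wide, from x = -156 to +104 mm. Origin: on the table, below the midpoint between the two catch pins; x along the channel, the way the tray slides in (roughly away from the robot), y left, z up. Low sill at the back end, x -156 to -150 mm, 18 mm high. Rails with lips 38 mm high along both sides, 86 mm clear between the lips.
- dock_stop (a point): Middle of the end stop's face, at dock x = +92 mm, 32 mm above the table (the stop is 42 mm high). The tray runs towards it on two ledges whose tops are 26 mm above the table; the rail lips (underside 34 mm high) hold down the tray's side flanges with 2 mm of play, so the tray cannot come out upward.
- catch (a joint): Travel (m) of the steel catch plate: 0 = sprung up (rest), 0.010 = fully down. The spring takes about 3 N at the start, 7 N fully down, and returns the plate by itself. Flat plate 166 x 74 mm in the middle of the channel, dock x -150 to +16 mm, running on under the tray; top 22 mm above the table at rest, 12 mm fully down. It goes straight down wherever it is pressed.
- catch_pins (a point): Midpoint between the tops of the two 8 mm dark pins on the catch plate, at dock x = 0, y = +32 and -32 mm (56 mm clear between them). At rest their tops are 32.5 mm above the table, 6.5 mm above the ledges: they block the tray until the plate is pressed down by more than 6.5 mm, and would push up on its underside if the plate were let go while it is over them.
- catch_pad (a point): Middle of the ribbed part of the catch plate, on its top face, at dock x = -130 mm, y = 0; uncovered behind the tray at the start. Moves with the plate. The plate may be pressed anywhere between the tray and x = -150 mm, and a fingertip may slide along it, on between the pins, while pressing it and pushing the tray.
- tray: Loose white tray, about 0.3 kg, 24 mm high. Origin: centre of its underside; axes as the dock's. Bottom 80 mm long (x), 96 wide, 6 thick; walls 4 mm thick, 82 mm wide over the side walls, end walls flush with the bottom's ends. Its origin starts at dock x = -62 to -48 mm, is blocked by raised pins at -44, is past them at +44 and home against the end stop at +52 mm.
- tray_back (a point): Middle of the outer face of the tray's back wall (the end nearer the ribbed pad), 14 mm above the tray's underside: the face to push on.
- chocolate_2: Dark domed chocolate with a nut on top, 34 x 34 x 29 mm, loose in the left half (+y) of the tray. Origin: centre of its underside.
- chocolate_10: Dark domed chocolate with a nut on top, 32 x 32 x 27 mm, loose in the right half of the tray. Origin: centre of its underside.
- date_stamp: Bystander: wooden stamp, 30 x 50 x 68 mm, upright; origin centre of underside.
- gift_cube: Bystander: wrapped purple box with gold ribbon, 64 x 64 x 56 mm; origin centre of underside.
- cocoa_tin: Bystander: round green tin with a brown lid, diameter 68, height 91 mm; origin centre of underside.
- pencil: Bystander: red pencil lying, 136 mm long, 8 mm thick; origin centre of underside.
- scoop: Bystander: wooden-looking scoop, 177 x 52 x 27 mm; origin centre of underside.
- chocolate_7: Bystander: flat milk chocolate with green nuts, 44 x 60 x 13 mm; origin centre of underside.
- tape_roll: Bystander: roll of tape lying flat, diameter 77, height 19 mm; origin centre of underside.

How it is judged:
On the way, in this order (a step that is already met when the one before it is completed fails the run):
1. the catch plate is pressed down (7 mm or more of its 10) while the tray is still behind the pins (value of joint catch above 0.007 m and x of tray in the frame of dock below -0.04 m), for 0.1 s.
2. the tray slides over the pins with the plate held down (value of joint catch above 0.007 m and x of tray in the frame of dock between -0.03 and 0.036 m), for 0.2 s.
At the end, for the whole second after the job is handed in: The tray is within 4 mm of the end stop, flat on its ledges and at rest, the catch plate is back up (within 1.5 mm of rest) with its pins behind the tray, and both chocolates lie in the tray (x of tray in the frame of dock above 0.048 m and z of tray in the frame of dock below 0.029 m and value of joint catch below 0.0015 m and linear speed of tray below 0.01 m/s and z of chocolate_2 in the frame of tray between -0.005 and 0.02 m and horizontal distance between each of chocolate_2, chocolate_10 and tray below 0.04 m and z of chocolate_10 in the frame of tray between -0.005 and 0.02 m); the robot touches nothing.
It fails at once if the catch plate is let up while the tray is over the pins (x of tray in the frame of dock between -0.036 and 0.036 m and value of joint catch below 0.006 m).
It fails at once if the tray is lifted or tipped (8 mm above the ledges, or 0.2 rad) (z of tray in the frame of dock above 0.034 m or angle between tray's own z axis and vertical above 0.2 rad).
It fails at once if a chocolate is lifted or knocked out of the tray (not (z of chocolate_2 in the frame of tray between -0.005 and 0.02 m and horizontal distance between each of chocolate_2, chocolate_10 and tray below 0.04 m and z of chocolate_10 in the frame of tray between -0.005 and 0.02 m)).
It fails at once if a bystander is moved more than 15 mm (distance of any of date_stamp, gift_cube, cocoa_tin, pencil, scoop, chocolate_7, tape_roll from where it was at the start of the episode above 0.015 m).
It also fails if it takes over 43 s, if anything falls off the work surface, if the arm or the gripper's body presses on something with over 40 N, if the wrist force passes 120 N, or if a joint passes its speed limit or range.

ROBOT

A 7-joint arm with a two-finger parallel gripper is mounted at the origin on a cart in front of the work surface, level with it; the furniture and walls round the work are solid. World frame = base frame: x ahead of the robot, y to its left, z up, the work surface at z = 0. Lengths are in m, angles in rad, forces in N, time in s.
With the tool pointing down it reaches from about 0.425 to 0.875 m from the base axis. Payload 4.7 kg.
Tool frame: the origin (TCP) lies on the centre line of the jaws, within the pads' length; the fingertips stand 8 mm ahead of it and the grasp point (between the pads) lies 11 mm behind it; z points along the fingers, y is the direction in which the jaws open and shut (so a half turn about z gives the same grasp; the last joint's range is limited). The gripper opens to 87 mm and grips with 3 to 60 N. Pads are 19 mm wide; open, the fingers measure 117 mm over their backs; the gripper's body (75 mm by 190 mm) begins 51 mm behind the grasp point.
Start: joints at [1.144, 0.321, -0.07, 1.45, 0.023, 1.371, -0.057], TCP at [0.277, -0.588, 0.231] pointing down, gripper open.
Joint ranges: [-2.86, 2.86], [-0.3, 2.09], [-1.38, 1.24], [0.06, 2.45], [-1.56, 4.7], [0.09, 2.05], [-2.69, 2.69]. Speed limits (rad/s): [2.57, 2.57, 3.14, 3.14, 3.14, 3.14, 3.14].

INTERFACE

Orientations are given as a rotation vector (axis times angle).
In Python, from bench import ctrl, cams, workorder gives the robot as it stands. The module is installed in compiled form; this text tells all that it offers.
- The arm moves only by the tool carry_out, never from a script. Its argument "rows" is a list of rows, each an object with "offset": the shift along the tool's x, y, z in m, a list of three; "rot": the turn, a rotation vector about the tool's x, y, z in degrees, a list of three; "gripper": the opening, from 0 (shut) to 1 (fully open). In form: [{"offset": [dx, dy, dz], "rot": [rx, ry, rz], "gripper": gripper}, ...]. A call has 1 to 10 rows; each row shifts and turns the commanded pose from where the row before left it, along the tool's axes as they then stand; what a row does not reach is not made up. A row lasts 1/8 s, in which the tool goes at most 62.5 mm and 10.7 degrees, less where a joint would pass 70% of its speed; a pose out of reach is approached as far as the arm can. A call is refused whole if a number of a shift passes 0.0625 or a number of a turn 10.7, either way. A call with a gripper value outside its range is refused whole. The fingers move at their own pace and stop on an object; "grip_force" is the grip in N (left out, the last holds). Time passes only in rows, so rows that do not move let the fingers close. It gives the time, the measured TCP pose, the force and the opening at its end, in the units of the state.
- ctrl.get_state(): the state, without advancing time (a new reading comes with each control period).
- cams.get_image(name): name is "side" or "top"; returns a dict with "img" (420x560x3 uint8, red, green, blue), "vfov" (degrees; the focal length in pixels is half the picture's height over the tangent of half this angle, whatever the lens; pixels are square), "cx", "cy" (the principal point, pixels), "R" (3x3) and "t" (3): a world point X has camera coordinates R X + t. Camera axes: x right, y down, z forward; pixel columns grow to the right and rows downward; lengths in m; the calibration is good to about 2 mm. A picture is of the moment at which its call begins. There is no depth.
- workorder.close_job(): hands the job in, once; it reports no verdict.
The state is a dict: "time": time; "joint_positions": joint angles; "qd": joint speeds; "joint_torque": joint torques, N m; "position": TCP position; "tool_rot": TCP orientation; "ft_force": force on the tool from outside, world axes, zero at the start; "torque": the same for the moment, N m; "grip_width": opening from 0.0 (shut) to 1.0 (fully open).
Only numpy, scipy, OpenCV 4.12 (cv2) and the standard library are available. Lean on these libraries where they do the work, as an engineer would, in place of code of your own. Each camera call takes 0.05 s, during which the arm holds its last target.

## Working session

There is one attempt and no reset: what is moved stays moved. The work goes in short steps, Python scripts to look and compute and a tool call to move; the robot and the scene stay as the last step left them, time stands still between calls to the robot, and variables do not carry over. Pictures are saved under pics/ and viewed, and the job is handed in when it is done.

Besides the shell and the picture viewer there is one more tool, called as name(argument=value, ...), one argument or row to a line, values as JSON. carry_out: Moves the arm, as the interface text tells. Its arguments: {"type":"object","properties":{"rows":{"type":"array"},"grip_force":{"type":"number"}},"required":["rows"]}

```bash
mkdir -p pics; python3 - <<'E'
from bench import ctrl,cams
import cv2,numpy as np
s=ctrl.get_state();print({k:np.round(v,3) for k,v in s.items()})
for n in("side","top"):
    d=cams.get_image(n);cv2.imwrite(f"pics/{n}0.png",d["img"][:,:,::-1]);np.savez(f"{n}0.npz",**d)
    print(n,d["vfov"],d["cx"],d["cy"],d["R"],d["t"],[k for k in d])
E
```

```text
{'time': np.float64(0.0), 'joint_positions': array([ 1.144,  0.322, -0.07 ,  1.452,  0.023,  1.371, -0.057]), 'qd': array([ 0.   ,  0.   ,  0.001, -0.   , -0.001, -0.001,  0.001]), 'joint_torque': array([-0.0000e+00, -4.9129e+01, -4.0400e-01, -3.1253e+01, -6.4000e-02,
        4.4000e-02,  0.0000e+00]), 'position': array([ 0.277, -0.587,  0.229]), 'tool_rot': array([-3.064e+00, -6.860e-01,  1.000e-03]), 'ft_force': array([ 0.582, -0.07 , -0.425]), 'torque': array([ 0.002, -0.005,  0.018]), 'grip_width': np.float64(0.999)}
side 48.00806607126754 279.2960430564499 209.75939261330987 [[-0.91277262 -0.4084136  -0.00666875]
 [-0.19705088  0.45457687 -0.86863733]
 [ 0.35779476 -0.79155429 -0.49540358]] [0.55733908 0.11338647 1.28899381] ['img', 'vfov', 'cx', 'cy', 'R', 't']
top 55.20563358050121 281.1168184938476 205.77213561114092 [[-1.90611293e-02 -9.99816709e-01 -1.79508381e-03]
 [-9.96938066e-01  1.91423700e-02 -7.58159737e-02]
 [ 7.58364394e-02  3.44449310e-04 -9.97120211e-01]] [0.10707955 0.59059522 1.14424758] ['img', 'vfov', 'cx', 'cy', 'R', 't']
```

View pics/side0.png

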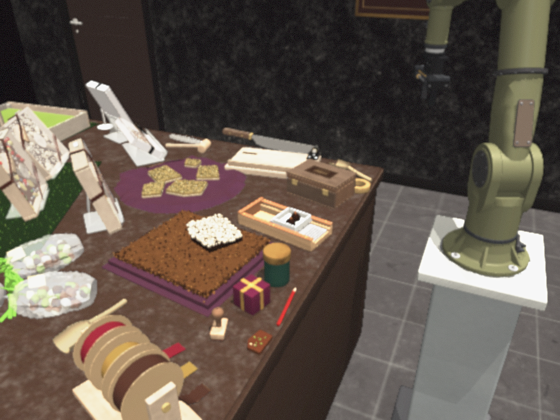

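View pics/top0.png

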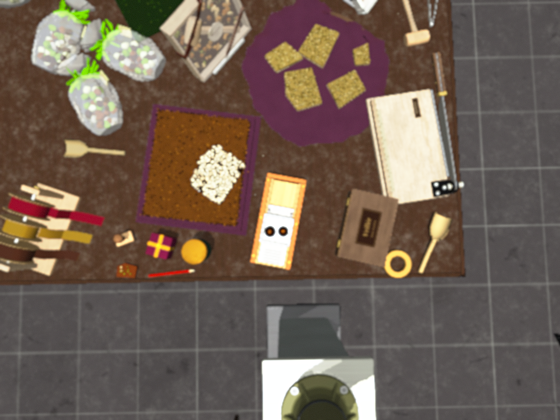

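```bash
python3 - <<'E'
import cv2,numpy as np
a=cv2.imread("pics/top0.png");b=cv2.imread("pics/side0.png")
cv2.imwrite("pics/topz.png",cv2.resize(a[165:280,235:320],None,fx=5,fy=5,interpolation=cv2.INTER_CUBIC))
cv2.imwrite("pics/sidez.png",cv2.resize(b[190:255,230:340],None,fx=7,fy=7,interpolation=cv2.INTER_CUBIC))
E
```

```text
(no output)
```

View pics/topz.png

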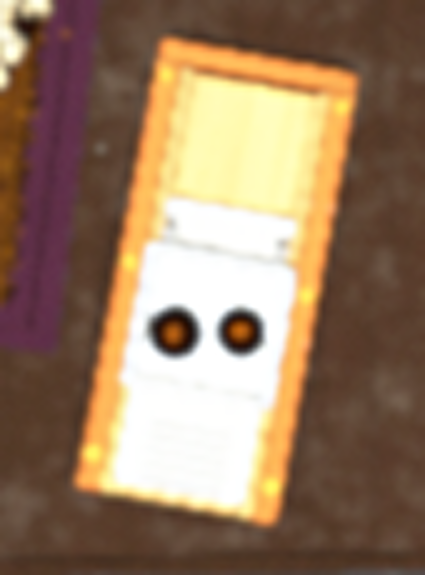

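View pics/sidez.png

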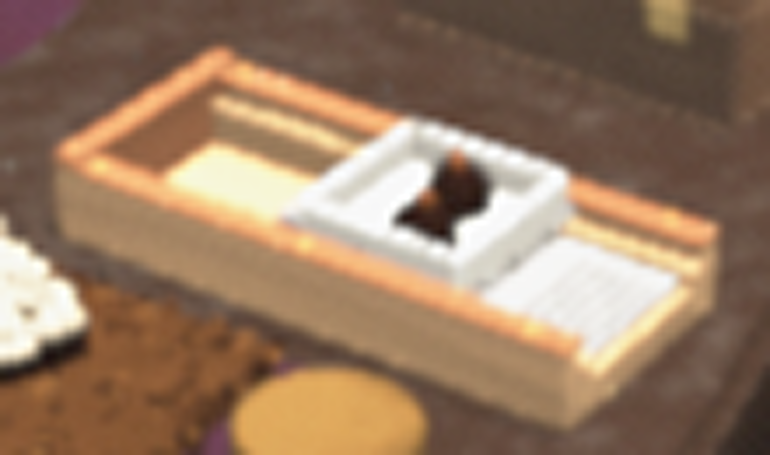

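```bash
cat > h.py <<'E'
import numpy as np,cv2
def ray(d,uv,z):
    f=210/np.tan(np.radians(float(d["vfov"]))/2)
    R,t=d["R"],d["t"];C=-R.T@t
    w=R.T@np.array([(uv[0]-d["cx"])/f,(uv[1]-d["cy"])/f,1.]);return C+w*(z-C[2])/w[2]
def proj(d,X):
    f=210/np.tan(np.radians(float(d["vfov"]))/2)
    c=d["R"]@np.asarray(X)+d["t"];return np.array([d["cx"],d["cy"]])+f*c[:2]/c[2]
def Z(zu,o,k): return ((zu[0]+.5)/k-.5+o[0],(zu[1]+.5)/k-.5+o[1])
E
python3 - <<'E'
from h import *
T=np.load("top0.npz");S=np.load("side0.npz")
P={}
for n,uv,z in[("BL",(75,487),.038),("BR",(277,523),.038),("FL",(163,38),.042),("FR",(357,73),.042),("pL",(170,222),.0325),("pR",(284,243),.0325),
 ("tFL",(150,243),.050),("tFR",(295,265),.05),("tBL",(122,382),.05),("tBR",(265,402),.05)]:
    P[n]=ray(T,Z(uv,(235,165),5),z);print("T",n,P[n].round(4))
Q={}
for n,uv,z in[("BL",(578,355),.038),("BR",(718,235),.038),("FL",(60,152),.042),("FR",(222,50),.042),
 ("tFL",(290,218),.05),("tFR",(408,120),.05),("tBL",(465,268),.05),("tBR",(570,185),.05)]:
    Q[n]=ray(S,Z(uv,(230,190),7),z);print("S",n,Q[n].round(4))
for D in(P,Q):
    a=(D["FL"]+D["FR"]-D["BL"]-D["BR"])/2;print(np.linalg.norm(a[:2]),np.degrees(np.arctan2(a[1],a[0])),np.linalg.norm(D["FL"]-D["FR"]),np.linalg.norm(D["BL"]-D["BR"]))
    e=a[:2]/np.linalg.norm(a[:2]);l=np.array([-e[1],e[0]])
    m=(D["FL"]+D["FR"]+D["BL"]+D["BR"])[:2]/4;o=m+e*.026;print("origin",o)
    for k in D:print(k,((D[k][:2]-o)@e).round(4),((D[k][:2]-o)@l).round(4))
E
```

```text
T BL [0.4332 0.1882 0.038 ]
T BR [0.4107 0.074  0.038 ]
T FL [0.6886 0.1339 0.042 ]
T FR [0.6662 0.0229 0.042 ]
T pL [0.5832 0.132  0.0325]
T pR [0.5698 0.0666 0.0325]
T tFL [0.5702 0.1429 0.05  ]
T tFR [0.5562 0.0611 0.05  ]
T tBL [0.4921 0.16   0.05  ]
T tBR [0.4794 0.0796 0.05  ]
S BL [0.4282 0.19   0.038 ]
S BR [0.4071 0.0839 0.038 ]
S FL [0.6832 0.137  0.042 ]
S FR [0.6604 0.0268 0.042 ]
S tFL [0.5647 0.1594 0.05  ]
S tFR [0.5528 0.0657 0.05  ]
S tBL [0.485  0.1666 0.05  ]
S tBR [0.4699 0.0895 0.05  ]
0.2608105526383284 -11.660746808402486 0.11326947692116884 0.11632800422098212
origin [0.57512809 0.09949996]
BL -0.157 0.0582
BR -0.1558 -0.0582
FL 0.1042 0.0566
FR 0.1046 -0.0566
pL 0.0013 0.0334
pR 0.0014 -0.0333
tFL -0.0136 0.0415
tFR -0.0108 -0.0415
tBL -0.0935 0.0424
tBR -0.0898 -0.0388
0.26006634827426306 -12.224297118263244 0.11253389333131901 0.1082074915722547
origin [0.57012648 0.10393402]
BL -0.157 0.0541
BR -0.1551 -0.0541
FL 0.1036 0.0563
FR 0.1045 -0.0563
tFL -0.017 0.0531
tFR -0.0088 -0.041
tBL -0.0965 0.0432
tBR -0.0949 -0.0354
```

carry_out(
  rows=[
    {"offset":[0,0,0],"rot":[0,0,9.3],"gripper":0},
    {"offset":[0,0,0],"rot":[0,0,9.3],"gripper":0},
    {"offset":[0,0,0],"rot":[0,0,9.3],"gripper":0},
    {"offset":[0,0,0],"rot":[0,0,9.2],"gripper":0},
    {"offset":[0.03,0,0],"rot":[0,0,0],"gripper":0},
    {"offset":[0.03,0,0],"rot":[0,0,0],"gripper":0},
  ],
  grip_force=20,
)

```text
time: 0.85
position: [0.3362, -0.6003, 0.2301]
tool_rot: [-3.124, 0.326, 0.001]
ft_force: [-0.4, 0.2, -0.2]
grip_width: 0.401
```

carry_out(
  rows=[
    {"offset":[0,-0.03,0],"rot":[0,0,0],"gripper":0},
    {"offset":[0,-0.05,0],"rot":[0,0,0],"gripper":0},
    {"offset":[0,-0.06,0],"rot":[0,0,0],"gripper":0},
    {"offset":[0,-0.06,0],"rot":[0,0,0],"gripper":0},
    {"offset":[0,-0.06,0],"rot":[0,0,0],"gripper":0},
    {"offset":[0,-0.06,0],"rot":[0,0,0],"gripper":0},
    {"offset":[0,-0.06,0],"rot":[0,0,0],"gripper":0},
    {"offset":[0,-0.06,0],"rot":[0,0,0],"gripper":0},
    {"offset":[0,-0.05,0],"rot":[0,0,0],"gripper":0},
    {"offset":[0,-0.05,0],"rot":[0,0,0],"gripper":0},
  ],
)

```text
time: 2.1
position: [0.4467, -0.07, 0.2304]
tool_rot: [3.124, -0.324, -0.0]
ft_force: [1.7, -1.0, -0.4]
grip_width: 0.002
```

carry_out(
  rows=[
    {"offset":[0,-0.05,0],"rot":[0,0,0],"gripper":0},
    {"offset":[0,-0.05,0],"rot":[0,0,0],"gripper":0},
    {"offset":[0,-0.05,0],"rot":[0,0,0],"gripper":0},
    {"offset":[0,-0.04,0],"rot":[0,0,0],"gripper":0},
    {"offset":[0,0,0],"rot":[0,0,0],"gripper":0},
  ],
)

```text
time: 2.72
position: [0.4853, 0.1182, 0.2303]
tool_rot: [-3.124, 0.314, 0.001]
ft_force: [-0.5, 0.1, -0.2]
grip_width: 0.006
```

```bash
cat >> h.py <<'E'
def dock(p,o=(.573,.1015),psi=-11.9):
    c,s=np.cos(np.radians(psi)),np.sin(np.radians(psi));d=np.array(p[:2])-o
    return np.array([d@[c,s],d@[-s,c],p[2]])
E
python3 - <<'E'
from h import *
from bench import ctrl
s=ctrl.get_state();print(s["time"],s["position"],s["tool_rot"],dock(s["position"]),s["joint_positions"],s["ft_force"],s["grip_width"])
E
```

```text
2.725 [0.48534242 0.11816316 0.23029105] [-3.12426354e+00  3.13620343e-01  1.19540741e-03] [-0.08920974 -0.00177031  0.23029105] [ 0.36363679  0.02945229 -0.66034256  1.79552698  0.01678185  1.32290954
 -2.07150517] [-0.45994486  0.11509021 -0.22269252] 0.005622464828869674
```

carry_out(
  rows=[
    {"offset":[-0.031,-0.002,0],"rot":[0,0,0],"gripper":0},
    {"offset":[0,0,0.04],"rot":[0,0,0],"gripper":0},
    {"offset":[0,0,0.05],"rot":[0,0,0],"gripper":0},
    {"offset":[0,0,0.05],"rot":[0,0,0],"gripper":0},
    {"offset":[0,0,0.03],"rot":[0,0,0],"gripper":0},
    {"offset":[0,0,0],"rot":[0,0,0],"gripper":0},
    {"offset":[0,0,0],"rot":[0,0,0],"gripper":0},
  ],
)

```text
time: 3.6
position: [0.4568, 0.1222, 0.0616]
tool_rot: [-3.125, 0.325, -0.002]
ft_force: [0.5, 0.4, -0.5]
grip_width: 0.004
```

```bash
python3 - <<'E'
from h import *
from bench import ctrl,cams
s=ctrl.get_state();print(s["time"],s["position"],s["tool_rot"],dock(s["position"]),s["ft_force"])
a=cams.get_image("side")["img"][:,:,::-1];b=cams.get_image("top")["img"][:,:,::-1]
z=cv2.resize(a[150:260,220:350],None,fx=4,fy=4,interpolation=cv2.INTER_CUBIC)
y=cv2.resize(b[165:275,235:300],None,fx=4,fy=4,interpolation=cv2.INTER_CUBIC)
cv2.imwrite("pics/s1.png",np.hstack([z,y]))
E
```

```text
3.6 [0.45682946 0.12220994 0.06163621] [-3.12458594e+00  3.25394486e-01 -2.33833306e-03] [-0.1179444  -0.00368999  0.06163621] [ 0.48231669  0.36074107 -0.48251039]
```

View pics/s1.png

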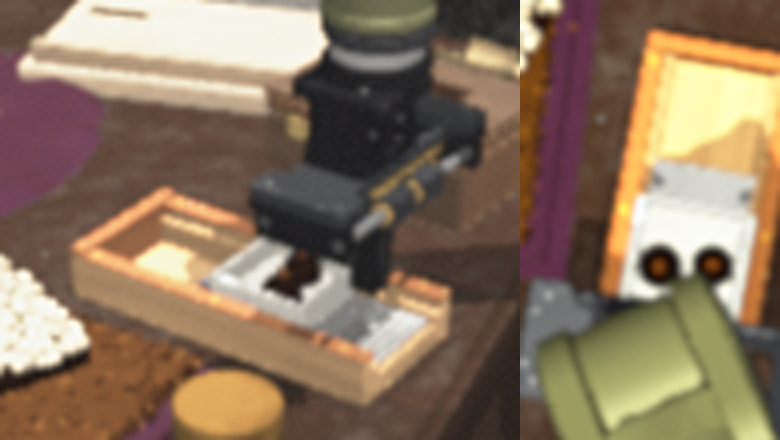

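carry_out(
  rows=[
    {"offset":[0,-0.003,0.013],"rot":[0,0,0],"gripper":0},
    {"offset":[0,0,0.013],"rot":[0,0,0],"gripper":0},
    {"offset":[0,0,0.004],"rot":[0,0,0],"gripper":0},
    {"offset":[0,0,0.004],"rot":[0,0,0],"gripper":0},
    {"offset":[0,0,0],"rot":[0,0,0],"gripper":0},
    {"offset":[0,0,0],"rot":[0,0,0],"gripper":0},
  ],
)

```text
time: 4.45
position: [0.4565, 0.1255, 0.0267]
tool_rot: [3.125, -0.324, -0.0]
ft_force: [-2.0, -0.5, 3.8]
grip_width: 0.002
```

carry_out(
  rows=[
    {"offset":[0,0,0.003],"rot":[0,0,0],"gripper":0},
    {"offset":[0,0,0.002],"rot":[0,0,0],"gripper":0},
    {"offset":[0,0,0.002],"rot":[0,0,0],"gripper":0},
    {"offset":[0,0,0],"rot":[0,0,0],"gripper":0},
    {"offset":[0,0,0],"rot":[0,0,0],"gripper":0},
  ],
)

```text
time: 5.08
position: [0.4568, 0.1256, 0.0201]
tool_rot: [3.125, -0.324, 0.001]
ft_force: [-3.7, -0.7, 9.4]
grip_width: 0.003
```

carry_out(
  rows=[
    {"offset":[0,0,0.0015],"rot":[0,0,0],"gripper":0},
    {"offset":[0,0,0],"rot":[0,0,0],"gripper":0},
    {"offset":[0,0,0],"rot":[0,0,0],"gripper":0},
  ],
)

```text
time: 5.45
position: [0.4569, 0.1257, 0.0198]
tool_rot: [3.124, -0.324, 0.0]
ft_force: [-7.7, -2.2, 20.2]
grip_width: 0.002
```

carry_out(
  rows=[
    {"offset":[0.004,0,0],"rot":[0,0,0],"gripper":0},
    {"offset":[0.004,0,0],"rot":[0,0,0],"gripper":0},
    {"offset":[0.004,0,0],"rot":[0,0,0],"gripper":0},
    {"offset":[0,0,0],"rot":[0,0,0],"gripper":0},
  ],
)

```text
time: 5.95
position: [0.462, 0.1251, 0.0193]
tool_rot: [3.122, -0.321, -0.02]
ft_force: [-24.3, 0.9, 38.5]
grip_width: 0.01
```

```bash
python3 - <<'E'
from h import *
from bench import ctrl
s=ctrl.get_state();print(s["time"],s["position"],s["tool_rot"],dock(s["position"]),s["ft_force"])
E
```

```text
5.95 [0.46204394 0.12510635 0.0193232 ] [ 3.12172102 -0.32115726 -0.02015267] [-0.11343922  0.00021942  0.0193232 ] [-24.34370401   0.87286082  38.5173923 ]
```

carry_out(
  rows=[
    {"offset":[0,0,-0.0015],"rot":[0,0,0],"gripper":0},
    {"offset":[0,0,0],"rot":[0,0,0],"gripper":0},
    {"offset":[0,0,0],"rot":[0,0,0],"gripper":0},
  ],
)

```text
time: 6.32
position: [0.4672, 0.1243, 0.0201]
tool_rot: [-3.125, 0.323, 0.003]
ft_force: [-8.8, 1.0, 12.6]
grip_width: 0.005
```

```bash
cat > st.py <<'E'
from h import *
from bench import ctrl
s=ctrl.get_state();print(s["time"],s["tool_rot"],dock(s["position"]).round(4),s["ft_force"])
E
python3 st.py
```

```text
6.325 [-3.12475493e+00  3.22862314e-01  2.99844041e-03] [-0.1082  0.0005  0.0201] [-8.76047635  0.98179128 12.58783253]
```

carry_out(
  rows=[
    {"offset":[0.003,0,0],"rot":[0,0,0],"gripper":0},
    {"offset":[0.003,0,0],"rot":[0,0,0],"gripper":0},
    {"offset":[0.003,0,0],"rot":[0,0,0],"gripper":0},
    {"offset":[0,0,0],"rot":[0,0,0],"gripper":0},
  ],
)

```text
time: 6.82
position: [0.4743, 0.1228, 0.02]
tool_rot: [3.124, -0.322, -0.009]
ft_force: [-12.5, 2.7, 17.2]
grip_width: 0.01
```

```bash
python3 st.py
```

```text
6.825 [ 3.12442583 -0.32240789 -0.00883177] [-0.1009  0.0005  0.02  ] [-12.53219879   2.66115879  17.19333914]
```

carry_out(
  rows=[
    {"offset":[0.003,0,-0.0005],"rot":[0,0,0],"gripper":0},
    {"offset":[0.003,0,0],"rot":[0,0,0],"gripper":0},
    {"offset":[0.003,0,0],"rot":[0,0,0],"gripper":0},
  ],
)

```text
time: 7.2
position: [0.4832, 0.1208, 0.0202]
tool_rot: [3.125, -0.322, -0.008]
ft_force: [-11.2, 2.2, 14.4]
grip_width: 0.009
```

```bash
python3 st.py; python3 - <<'E'
from h import *
from bench import ctrl,cams
a=cams.get_image("side")["img"][:,:,::-1];b=cams.get_image("top")["img"][:,:,::-1]
z=cv2.resize(a[150:260,220:350],None,fx=4,fy=4,interpolation=cv2.INTER_CUBIC)
y=cv2.resize(b[165:275,235:300],None,fx=4,fy=4,interpolation=cv2.INTER_CUBIC)
cv2.imwrite("pics/s2.png",np.hstack([z,y]))
E
```

```text
7.2 [ 3.1246001  -0.32230234 -0.00834772] [-0.0919  0.0004  0.0202] [-11.21370832   2.24790075  14.4058575 ]
```

View pics/s2.png

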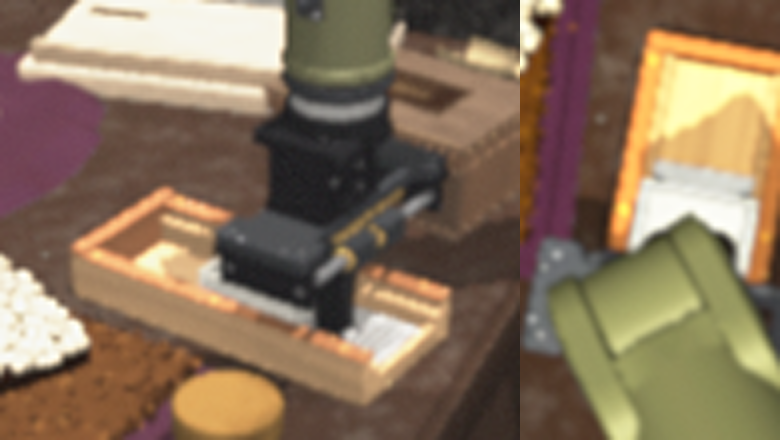

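carry_out(
  rows=[
    {"offset":[0.004,0,0],"rot":[0,0,0],"gripper":0},
    {"offset":[0.004,0,0],"rot":[0,0,0],"gripper":0},
    {"offset":[0.004,0,0],"rot":[0,0,0],"gripper":0},
    {"offset":[0.004,0,0],"rot":[0,0,0],"gripper":0},
  ],
)

```text
time: 7.8
position: [0.4986, 0.1176, 0.0202]
tool_rot: [3.124, -0.322, -0.009]
ft_force: [-12.0, 1.7, 15.8]
grip_width: 0.007
```

```bash
python3 st.py
```

```text
7.8 [ 3.12447693 -0.32228844 -0.00944518] [-0.0762  0.0004  0.0202] [-12.02712162   1.7480975   15.81555675]
```

carry_out(
  rows=[
    {"offset":[0.004,0,0],"rot":[0,0,0],"gripper":0},
    {"offset":[0.004,0,0],"rot":[0,0,0],"gripper":0},
    {"offset":[0.004,0,0],"rot":[0,0,0],"gripper":0},
    {"offset":[0.004,0,0],"rot":[0,0,0],"gripper":0},
    {"offset":[0.004,0,0],"rot":[0,0,0],"gripper":0},
    {"offset":[0.004,0,0],"rot":[0,0,0],"gripper":0},
  ],
)

```text
time: 8.55
position: [0.5221, 0.1128, 0.0203]
tool_rot: [3.125, -0.322, -0.009]
ft_force: [-10.7, 1.0, 15.1]
grip_width: 0.002
```

```bash
python3 st.py
```

```text
8.55 [ 3.12461696 -0.32215252 -0.00941107] [-0.0522  0.0005  0.0203] [-10.65456964   0.99655717  15.14469626]
```

carry_out(
  rows=[
    {"offset":[0.004,0,0],"rot":[0,0,0],"gripper":0},
    {"offset":[0.004,0,0],"rot":[0,0,0],"gripper":0},
    {"offset":[0.004,0,0],"rot":[0,0,0],"gripper":0},
    {"offset":[0.004,0,0],"rot":[0,0,0],"gripper":0},
    {"offset":[0.004,0,0],"rot":[0,0,0],"gripper":0},
    {"offset":[0.004,0,0],"rot":[0,0,0],"gripper":0},
    {"offset":[0.004,0,0],"rot":[0,0,0],"gripper":0},
    {"offset":[0.004,0,0],"rot":[0,0,0],"gripper":0},
    {"offset":[0.004,0,0],"rot":[0,0,0],"gripper":0},
  ],
)

```text
time: 9.68
position: [0.5576, 0.1056, 0.0204]
tool_rot: [3.125, -0.322, -0.009]
ft_force: [-10.8, 1.6, 13.6]
grip_width: 0.007
```

```bash
python3 st.py
```

```text
9.675 [ 3.12501259 -0.3220975  -0.00862829] [-0.016   0.0008  0.0204] [-10.83961989   1.5651509   13.62012769]
```

Pressing is steady; now the last ~18 mm up to the stop.

carry_out(
  rows=[
    {"offset":[0.003,0,0],"rot":[0,0,0],"gripper":0},
    {"offset":[0.003,0,0],"rot":[0,0,0],"gripper":0},
    {"offset":[0.003,0,0],"rot":[0,0,0],"gripper":0},
    {"offset":[0.003,0,0],"rot":[0,0,0],"gripper":0},
  ],
)

```text
time: 10.18
position: [0.5694, 0.1031, 0.0204]
tool_rot: [-3.125, 0.322, 0.008]
ft_force: [-10.3, 1.5, 12.7]
grip_width: 0.006
```

```bash
python3 st.py
```

```text
10.175 [-3.12489293  0.32221116  0.00809293] [-0.0038  0.0008  0.0204] [-10.25930435   1.51981589  12.69069808]
```

carry_out(
  rows=[
    {"offset":[0.002,0,0],"rot":[0,0,0],"gripper":0},
    {"offset":[0.002,0,0],"rot":[0,0,0],"gripper":0},
  ],
)

```text
time: 10.42
position: [0.5734, 0.1023, 0.0204]
tool_rot: [-3.125, 0.322, 0.008]
ft_force: [-10.8, 1.9, 11.8]
grip_width: 0.002
```

```bash
python3 st.py
```

```text
10.425 [-3.12484193  0.32224867  0.00792621] [0.0002 0.0008 0.0204] [-10.78946973   1.8616965   11.81178981]
```

carry_out(
  rows=[
    {"offset":[0.002,0,0],"rot":[0,0,0],"gripper":0},
    {"offset":[0.002,0,0],"rot":[0,0,0],"gripper":0},
  ],
)

```text
time: 10.68
position: [0.5765, 0.1016, 0.0204]
tool_rot: [3.125, -0.322, -0.011]
ft_force: [-13.6, 0.9, 17.1]
grip_width: 0.006
```

```bash
python3 st.py
```

```text
10.675 [ 3.12492892 -0.32237077 -0.01064726] [0.0034 0.0008 0.0204] [-13.64392225   0.94747973  17.08789343]
```

carry_out(
  rows=[
    {"offset":[0.002,0,0],"rot":[0,0,0],"gripper":0},
    {"offset":[0,0,0],"rot":[0,0,0],"gripper":0},
  ],
)

```text
time: 10.92
position: [0.5765, 0.1016, 0.0204]
tool_rot: [3.124, -0.321, -0.017]
ft_force: [-18.4, 1.7, 19.7]
grip_width: 0.006
```

```bash
python3 st.py; python3 - <<'E'
from h import *
from bench import ctrl,cams
a=cams.get_image("side")["img"][:,:,::-1];b=cams.get_image("top")["img"][:,:,::-1]
z=cv2.resize(a[150:260,220:350],None,fx=4,fy=4,interpolation=cv2.INTER_CUBIC)
y=cv2.resize(b[165:275,235:300],None,fx=4,fy=4,interpolation=cv2.INTER_CUBIC)
cv2.imwrite("pics/s3.png",np.hstack([z,y]))
E
```

```text
10.925 [ 3.12399124 -0.3212999  -0.01653701] [0.0034 0.0008 0.0204] [-18.44828821   1.72067349  19.68820412]
```

View pics/s3.png

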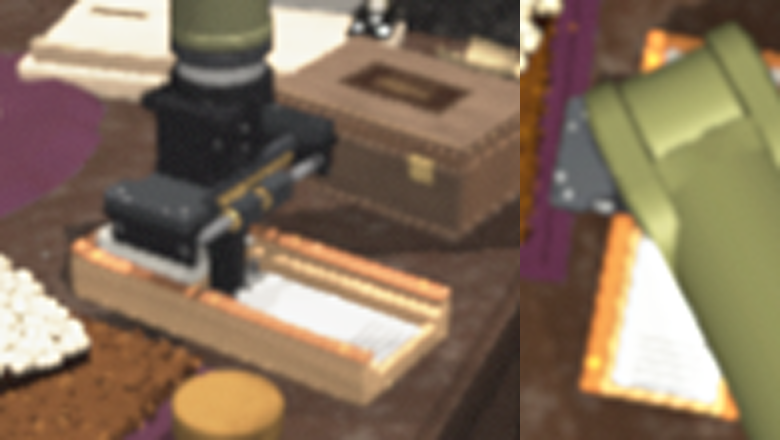

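carry_out(
  rows=[
    {"offset":[-0.004,0,0],"rot":[0,0,0],"gripper":0},
    {"offset":[-0.004,0,0],"rot":[0,0,0],"gripper":0},
    {"offset":[-0.004,0,0],"rot":[0,0,0],"gripper":0},
    {"offset":[0,0,0],"rot":[0,0,0],"gripper":0},
  ],
)

```text
time: 11.52
position: [0.5739, 0.102, 0.0219]
tool_rot: [-3.123, 0.324, -0.013]
ft_force: [2.7, -0.3, 6.3]
grip_width: 0.003
```

```bash
python3 st.py
```

```text
11.525 [-3.12283708  0.32424897 -0.01253827] [0.0007 0.0007 0.0219] [ 2.74836977 -0.27698865  6.28337251]
```

carry_out(
  rows=[
    {"offset":[-0.002,0,-0.003],"rot":[0,0,0],"gripper":0},
    {"offset":[0,0,-0.004],"rot":[0,0,0],"gripper":0},
    {"offset":[0,0,-0.006],"rot":[0,0,0],"gripper":0},
    {"offset":[0,0,-0.01],"rot":[0,0,0],"gripper":0},
    {"offset":[0,0,-0.03],"rot":[0,0,0],"gripper":0},
    {"offset":[0,0,-0.05],"rot":[0,0,0],"gripper":0},
    {"offset":[0,0,-0.05],"rot":[0,0,0],"gripper":0},
    {"offset":[0,0,-0.05],"rot":[0,0,0],"gripper":0},
  ],
)

```text
time: 12.52
position: [0.5671, 0.1021, 0.2243]
tool_rot: [3.124, -0.323, -0.003]
ft_force: [0.7, -1.3, 0.1]
grip_width: 0.006
```

carry_out(
  rows=[
    {"offset":[0,0.04,0],"rot":[0,0,0],"gripper":0},
    {"offset":[0,0.05,0],"rot":[0,0,0],"gripper":0},
    {"offset":[0,0.06,0],"rot":[0,0,0],"gripper":0},
    {"offset":[0,0.06,0],"rot":[0,0,0],"gripper":0},
    {"offset":[0,0.05,0],"rot":[0,0,0],"gripper":0},
    {"offset":[0,0.04,0],"rot":[0,0,0],"gripper":0},
    {"offset":[0,0,0],"rot":[0,0,0],"gripper":0},
    {"offset":[0,0,0],"rot":[0,0,0],"gripper":0},
  ],
)

```text
time: 13.52
position: [0.5064, -0.1903, 0.2228]
tool_rot: [-3.124, 0.323, 0.001]
ft_force: [-0.7, -0.3, -0.0]
grip_width: 0.01
```

```bash
python3 st.py; python3 - <<'E'
from h import *
from bench import ctrl,cams
A=cams.get_image("side");B=cams.get_image("top");np.savez("side1.npz",**A);np.savez("top1.npz",**B)
a=A["img"][:,:,::-1];b=B["img"][:,:,::-1]
cv2.imwrite("pics/full_top.png",b)
z=cv2.resize(a[190:255,230:340],None,fx=7,fy=7,interpolation=cv2.INTER_CUBIC)
y=cv2.resize(b[165:280,235:320],None,fx=5,fy=5,interpolation=cv2.INTER_CUBIC)
cv2.imwrite("pics/s4.png",z);cv2.imwrite("pics/t4.png",y)
E
```

```text
13.525 [-3.12375770e+00  3.22676174e-01  1.38760709e-03] [-0.005  -0.2992  0.2228] [-0.65102978 -0.34546402 -0.00353616]
```

View pics/s4.png

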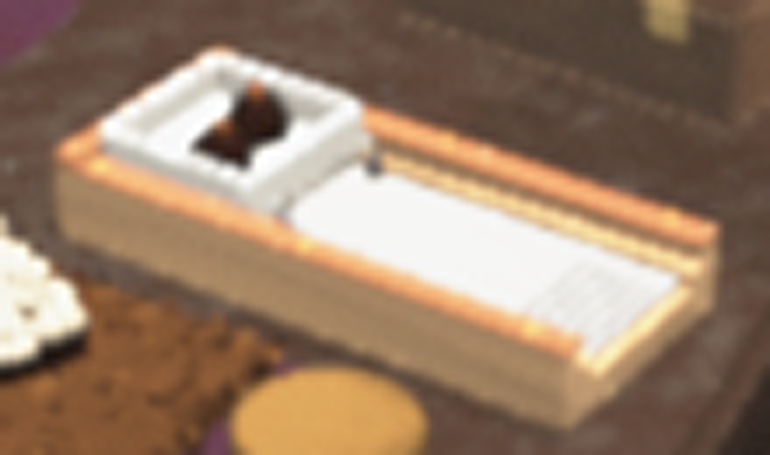

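View pics/t4.png

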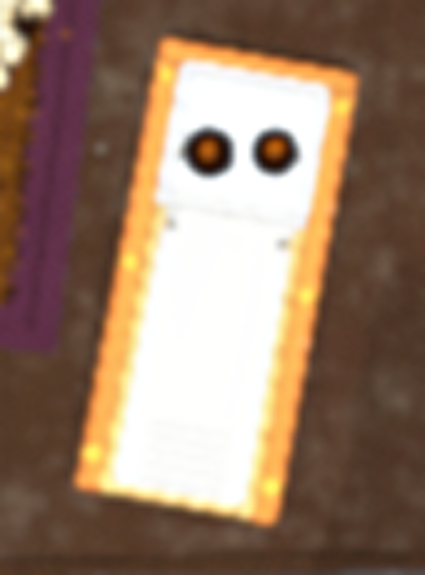

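View pics/full_top.png

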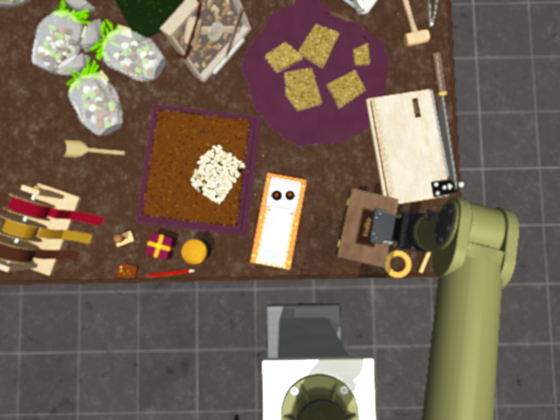

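```bash
python3 - <<'E'
from h import *
T=np.load("top1.npz");S=np.load("side1.npz")
o=(.5751,.0995)
for uv in[(178,62),(328,85),(158,205),(303,228)]: print("T",dock(ray(T,Z(uv,(235,165),5),.05),o,-11.7).round(4))
for uv in[(105,125),(218,52),(240,195),(360,100)]: print("S",dock(ray(S,Z(uv,(230,190),7),.05),(.5701,.1039),-12.2).round(4))
for n in("top","side"):
    d=cv2.absdiff(np.load(n+"0.npz")["img"],np.load(n+"1.npz")["img"]).max(2)
    k,l,st,c=cv2.connectedComponentsWithStats((d>30).astype(np.uint8));print(n,[s.tolist() for s in st[1:] if s[4]>5])
E
```

```text
T [0.0909 0.0452 0.05  ]
T [ 0.0937 -0.0413  0.05  ]
T [0.0085 0.0411 0.05  ]
T [ 0.0108 -0.0421  0.05  ]
S [0.0937 0.0378 0.05  ]
S [ 0.0953 -0.0421  0.05  ]
S [0.0108 0.0505 0.05  ]
S [ 0.0182 -0.0433  0.05  ]
top [[265, 176, 37, 35, 924], [375, 184, 5, 9, 26], [360, 187, 6, 3, 7], [426, 197, 93, 223, 12879], [370, 203, 62, 50, 1913], [398, 205, 4, 6, 13], [483, 207, 3, 4, 8], [258, 212, 18, 30, 201], [287, 219, 8, 28, 89], [278, 226, 10, 11, 89], [390, 246, 4, 3, 11], [360, 250, 35, 25, 342], [422, 278, 29, 142, 1211], [554, 333, 6, 12, 38], [318, 359, 5, 5, 15], [322, 358, 53, 38, 1020], [297, 369, 17, 20, 117], [494, 369, 1, 6, 6], [351, 386, 4, 4, 9], [296, 392, 5, 8, 27], [347, 397, 9, 14, 67]]
side [[319, 0, 59, 66, 1683], [364, 0, 59, 7, 298], [430, 1, 5, 15, 47], [426, 0, 38, 47, 800], [496, 0, 13, 36, 210], [518, 0, 30, 66, 898], [498, 0, 62, 179, 2059], [437, 2, 2, 3, 6], [499, 39, 5, 19, 49], [425, 47, 20, 7, 100], [498, 61, 3, 8, 16], [421, 65, 3, 2, 6], [326, 69, 22, 7, 113], [416, 70, 11, 11, 71], [433, 74, 17, 6, 54], [345, 88, 15, 6, 65], [310, 96, 40, 16, 231], [350, 98, 6, 5, 22], [520, 100, 3, 4, 10], [344, 103, 3, 5, 14], [534, 104, 4, 16, 38], [524, 107, 9, 39, 113], [517, 122, 2, 5, 6], [487, 136, 1, 6, 6], [515, 136, 4, 9, 21], [477, 142, 31, 51, 641], [523, 149, 5, 5, 17], [477, 151, 7, 5, 16], [465, 155, 8, 41, 96], [542, 155, 4, 21, 49], [354, 186, 11, 5, 41], [512, 193, 15, 11, 59], [350, 194, 18, 12, 112], [244, 197, 69, 36, 1119], [495, 197, 14, 9, 87], [526, 200, 8, 8, 24], [523, 208, 5, 4, 11], [433, 214, 25, 26, 398], [428, 237, 4, 4, 10], [437, 246, 8, 9, 28], [444, 247, 8, 6, 27], [458, 253, 8, 4, 19]]
```

The tray measures home in both views and nothing else has moved apart from arm and shadow changes, so I'm handing in.

```bash
python3 -c "
from bench import workorder;print(workorder.close_job())"
```

```text
the job is handed in; nothing more can be done
None
```

The tray is home against the end stop and locked in by the catch pins, as far as my checks show. I handed the job in at about 13.6 s of the 43 s; it reports no verdict.

**What I did:** With the gripper shut, I pressed the catch plate down to its bottom behind the tray. I slid the fingertips along the plate, holding it down with about 12–17 N, and pushed the tray over the pins. At the stop the push force rose and the tool stopped moving. I then backed off about 3 mm, lifted and moved clear.

**Last checks:**
- **Tray position:** its front edge measured 91–94 mm in the top view and 94–95 mm in the side view; the stop is at 92 mm. Its centre comes out at about 52 mm, which is home.
- **Catch and chocolates:** both pins show raised behind the tray, and both chocolates are in it.
- **Bystanders:** comparing the pictures from before and after showed no bystander moved. The changes near the scoop and tape roll come from the arm now covering them and from its shadow.
- **Robot:** the force reading was about zero with the arm clear.

**What went wrong or disagreed:**
- **Pressing too hard:** at first the fingertips stuck on the plate at about 38 N. I eased off and they slid freely.
- **Camera views:** the two views put the dock about 5–7 mm apart. I used their mean, and the point where the tool met the stop agreed with it to about 1 mm.
- **Catch travel:** it is not reported, so I judged the plate's depth from tool height and force, and its return from the pictures.

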